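# Bolt and clamp the drill jig

### The arm

A 6-joint arm with a two-finger parallel gripper is mounted at the origin on a cart in front of the work surface, level with it; the furniture and walls round the work are solid. World frame = base frame: x ahead of the robot, y to its left, z up, the work surface at z = 0. Lengths are in m, angles in rad, forces in N, time in s.
With the tool pointing down it reaches from about 0.35 to 0.975 m from the base axis. Payload 7.1 kg.
Tool frame: the origin (TCP) lies midway between the tips of the shut fingers; the grasp point (between the pads) lies 19 mm behind it; z points along the fingers, y is the line along which they close (so a half turn about z gives the same grasp; the last joint's range is limited). The gripper opens to 88 mm and grips with 3 to 60 N. Pads are 20 mm wide; open, the fingers measure 115 mm over their backs; the gripper's body (75 mm by 178 mm) begins 61 mm behind the grasp point.
Start: joints at [1.266, 0.423, 1.63, -0, 1.089, -0.019], TCP at [0.176, 0.6, 0.223] pointing down, gripper open.
Joint ranges: [-3, 3], [-0.9, 2.11], [0.09, 2.58], [-1.31, 4.45], [0.11, 2.69], [-2.54, 2.54]. Speed limits (rad/s): [2.39, 2.39, 3.01, 3.14, 3.14, 3.14].

### API

Orientations are given as a unit quaternion [w, x, y, z].
In Python, from station import move_pose, movel, movej, command_gripper, wait, inverse_kinematics, read_camera, camera_info, MotionError, job_done, get_time, get_joint_pos, get_qvel, get_effort, get_tcp_pos, get_ee_rot, get_ft_force, get_ft_torque, get_grip_width, get_finger_force gives the robot as it stands. Calls block until the motion is done:
- move_pose(position, orientation): joint-space move of the TCP to a pose.
- movel(position, frame=None, v=0.15, until_force=None): straight line of the TCP; frame=None keeps the orientation; v is the mean speed in m/s. With until_force (N) it stops when the force on the tool has changed by that much, and returns True; else False.
- movej(angles): joint-space move.
- command_gripper(opening): opening from 0.0 (shut) to 1.0 (fully open); the grip force is fixed at half the most; returns when the fingers have stopped.
- wait(seconds).
- inverse_kinematics(position, orientation): joint angles nearest the present ones, or None.
- read_camera(name): name is "scene" or "top"; returns the picture (400x640x3 uint8, red, green, blue); there is no depth.
- camera_info(name): a dict with "intrinsics" (3x3 intrinsics, pixels), "dist" ([k1, k2, p1, p2, k3] as OpenCV has them; the pictures are not rectified), "T" (4x4, takes a point from camera to world coordinates). Camera axes: x right, y up, looking along -z (the intrinsics and any distortion apply to the point x, -y, -z); pixel columns grow to the right and rows downward; lengths in m; the calibration is good to about 2 mm. A picture is of the moment at which its call begins. camera_info takes no time and is no camera call.
A pose or a line that the arm cannot do raises MotionError and nothing moves.
- job_done(): hands the job in; it is judged then, once.
Readings, each from a call of its own:
- get_time(): time.
- get_joint_pos(): joint angles.
- get_qvel(): joint speeds.
- get_effort(): joint torques, N m.
- get_tcp_pos(): TCP position.
- get_ee_rot(): TCP orientation.
- get_ft_force(): force on the tool from outside, world axes, zero at the start.
- get_ft_torque(): the same for the moment, N m.
- get_grip_width(): opening from 0.0 (shut) to 1.0 (fully open).
- get_finger_force(): force on a finger pad.
Only numpy, scipy, OpenCV 4.12 (cv2) and the standard library are available. Lean on these libraries where they do the work, as an engineer would, in place of code of your own. Each camera call takes 0.05 s, during which the arm holds its last target. There are 200 camera calls.

### The job

Lock the closed drill jig for work: slide its barrel bolt all the way across through the keeper, turn the bolt handle fully down into the notch, and then flip the cam lever over its high point until it snaps closed. Leave the leaf shut and the things lying round the jig where they are.

Things in the scene. Friction and masses are not known exactly. Their poses are not given: they have to be found in the camera images.
- drill_jig: Jig fixed on the bench: plywood base 170 x 220 x 12 mm, aluminium window-frame leaf shut on it (leaf top 34 mm above the bench, near edge at x = -55 mm; fittings on it up to 64 mm). Origin: centre of the underside. +x: from the near (bolt) side to the far (leaf hinge) side; +y: to the side with the steel keeper staple; z up.
- leaf (a joint): Hinge of the leaf at the jig's far side, rad: 0 = shut (starts so); grows as the near side lifts. Only its weight (about 0.5 kg) keeps it shut until the bolt is through the keeper.
- bolt (a joint): Slide of the steel barrel bolt (rod 10 mm thick along the jig's y; axis at x = -30, z = 47 mm in the jig's frame), m. Starts near 0 = drawn back; 0.045 = home at its end stop, nose through the keeper, handle opposite the notch. Grows along the jig's +y. Friction about 2 N; stays where left.
- bolt_handle (a joint): Turn of the bolt's handle about the bolt's axis, rad: 0 = straight up, negative leans to the jig's +x, 1.57 = fully down, level, pointing to the jig's -x (end stop). Friction about 1 N at the knob; stays where left. A notch plate stops it at about 0.8 rad except at the notch, so it goes down only with the bolt home.
- bolt_knob (a point): Centre of the black ball knob, 18 mm across, at the end of the bolt's handle (stem 8 mm thick), 52 mm from the bolt's axis; moves with the bolt and handle. Its y lies along the bolt, its z from the bolt's axis to the knob.
- notch (a point): Middle of the notch that takes the handle's stem, 20 mm from the bolt's axis towards the jig's -x and level with it. Notch 14 mm wide along the jig's y; plate 5 mm thick; floor 5 mm below, plate top 13 mm above this point.
- cam_lever (a joint): Hinge of the cam lever, rad: 0 = open (starts so: nearly upright, leaning 0.2 rad to the jig's +y); 1.65 = closed (end stop): pointing to the jig's -y, 0.12 rad above level. A spring pushes it back to open, with up to 5 N at the knob, until the high point at 1.25; beyond that it snaps closed and is held there.
- cam_lever_hinge (a point): Point on the cam lever's hinge axis, midway between its cheeks, 52 mm above the bench; the axis runs along the jig's x and the lever swings over from the jig's +y side, upright, to its -y side.
- cam_knob (a point): Centre of the black cross grip at the end of the cam lever: a cylinder 18 mm across and 18 mm long, along the jig's x, 75 mm from the hinge axis; the arm behind it is 11 mm thick.
- hex_keys: Bystander: grey holder with hex keys, 28 x 100 x 16 mm, loose on the bench; origin at the centre of its underside.
- masking_tape: Bystander: roll of masking tape, 91 mm across, 24 mm high, loose on the bench; origin at the centre of its underside.
- power_bank: Bystander: black power bank, 50 x 100 x 16 mm, loose on the bench; origin at the centre of its underside.

How it is judged:
On the way, in this order (a step that is already met when the one before it is completed fails the run):
1. the bolt is slid home (at least 42 of its 45 mm) with its handle still up (less than 1 rad) (value of joint bolt above 0.042 m and value of joint bolt_handle below 1 rad), for 0.05 s.
2. the handle is turned down into the notch (beyond 1.35 rad) with the bolt home (value of joint bolt above 0.041 m and value of joint bolt_handle above 1.35 rad), for 0.2 s.
3. the cam lever has snapped closed (beyond 1.55 rad) (value of joint cam_lever above 1.55 rad), for 0.2 s.
At the end, for the whole second after the job is handed in: The bolt is home (more than 41 mm of 45), its handle lies down in the notch (beyond 1.35 rad of 1.57), the cam lever is snapped closed (beyond 1.55 rad of 1.65) and the leaf is shut (less than 0.05 rad) (all of step 2 and value of joint cam_lever above 1.55 rad and value of joint leaf below 0.05 rad); the robot touches nothing.
It fails at once if a bystander (hex keys, masking tape, power bank) is moved by more than 20 mm (distance of any of hex_keys, masking_tape, power_bank from where it was at the start of the episode above 0.02 m).
It fails at once if the leaf is lifted by more than 0.15 rad (value of joint leaf above 0.15 rad).
It also fails if it takes over 58 s, if anything falls off the work surface, if the arm or the gripper's body presses on something with over 40 N, if the wrist force passes 120 N, or if a joint passes its speed limit or range.

## Working session

There is one attempt and no reset: what is moved stays moved. The work goes in short steps, each a Python script; the robot and the scene stay as the last script left them, time stands still between calls to the robot, and variables do not carry over. Pictures are saved under pics/ and viewed, at most 10 in all, crops included, and the job is handed in when it is done.

```bash
mkdir -p pics
python3 - <<'E'
from station import *
import cv2
for n in("scene","top"):
    im=read_camera(n); cv2.imwrite(f"pics/{n}0.png",im[:,:,::-1])
    c=camera_info(n); print(n,c["intrinsics"],c["dist"],c["T"])
print(get_ee_rot(),get_time())
E
```

```text
scene [[507.05518683   0.         311.48889016]
 [  0.         507.05518683 196.41586319]
 [  0.           0.           1.        ]] [-0.15658207  0.          0.          0.          0.        ] [[ 7.33788143e-01  3.19170029e-01 -5.99737821e-01 -2.16827332e-01]
 [-6.79378193e-01  3.44105516e-01 -6.48102357e-01 -6.84300898e-01]
 [-4.81755290e-04  8.83018622e-01  4.69337705e-01  7.16673126e-01]
 [ 0.00000000e+00  0.00000000e+00  0.00000000e+00  1.00000000e+00]]
top [[367.90855612   0.         315.24354292]
 [  0.         367.90855612 198.47324264]
 [  0.           0.           1.        ]] [-0.06915717  0.          0.          0.          0.        ] [[ 0.00731055  0.99308477 -0.11717169  0.43745726]
 [-0.99989173  0.00875601  0.01182631  0.16950068]
 [ 0.01277048  0.11707255  0.99304125  1.20885763]
 [ 0.          0.          0.          1.        ]]
[-9.82432994e-05  1.42411319e-01  9.89807322e-01 -6.86429679e-04] 0.1
```

View pics/scene0.png

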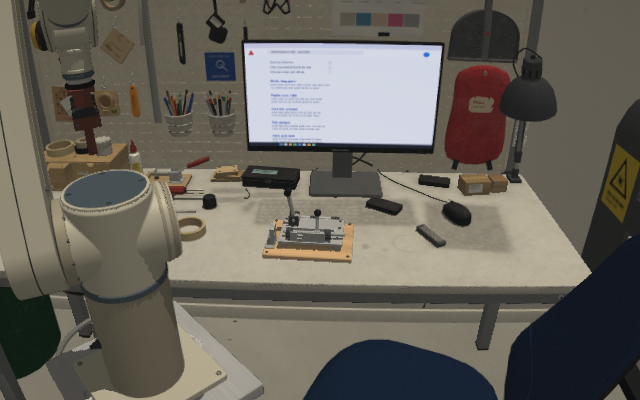

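View pics/top0.png

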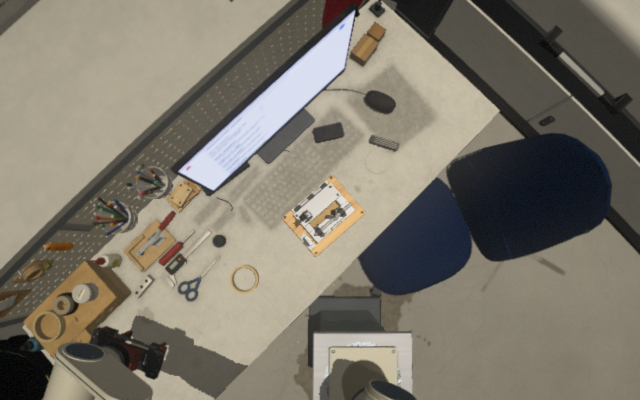

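Run:
```python
import cv2
a=cv2.imread("pics/scene0.png")[175:270,250:365];cv2.imwrite("pics/s1.png",cv2.resize(a,None,fx=6,fy=6,interpolation=2))
a=cv2.imread("pics/top0.png")[170:260,275:370];cv2.imwrite("pics/t1.png",cv2.resize(a,None,fx=6,fy=6,interpolation=2))
```

```text
(no output)
```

View pics/s1.png

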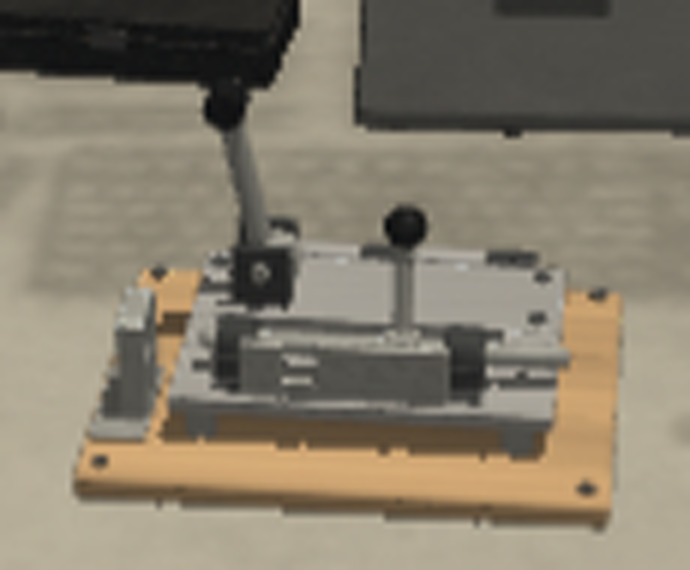

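View pics/t1.png

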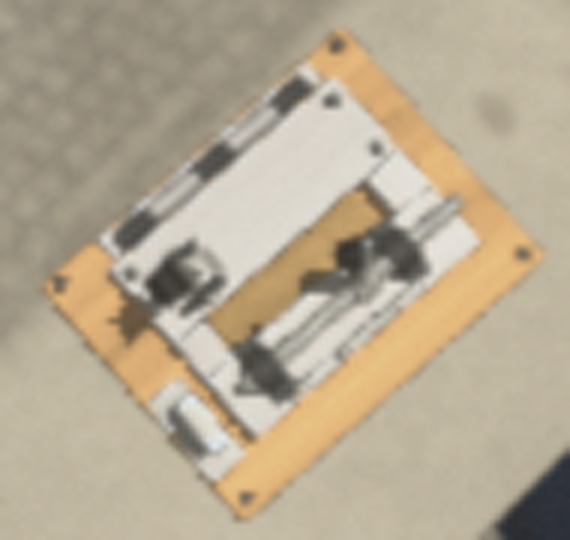

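```bash
cat > h.py <<'E'
from station import *
import numpy as np, cv2
from scipy.optimize import least_squares
from scipy.spatial.transform import Rotation as R
def proj(n,P):
    c=camera_info(n); Ti=np.linalg.inv(c["T"]); P=np.atleast_2d(P)
    q=(P@Ti[:3,:3].T+Ti[:3,3])*[1,-1,-1]
    return cv2.projectPoints(q,np.zeros(3),np.zeros(3),c["intrinsics"],np.array(c["dist"]))[0].reshape(-1,2)
def px(off,p,f=6): return np.array(off)+(np.array(p)+.5)/f-.5
S=lambda *p:px((250,175),p); T=lambda *p:px((275,170),p)
def j2w(jig,p):
    x,y,a=jig; p=np.atleast_2d(p); c,s=np.cos(a),np.sin(a)
    return np.c_[x+c*p[:,0]-s*p[:,1], y+s*p[:,0]+c*p[:,1], p[:,2]]
def tri(ps,pt,jig):
    r=least_squares(lambda q:np.r_[(proj("scene",j2w(jig,q))-ps).ravel(),(proj("top",j2w(jig,q))-pt).ravel()],[0,0,.08])
    return r.x,np.round(r.fun,2)
E
python3 - <<'E'
from h import *
C=np.array([[-85,110,12],[-85,-110,12],[85,-110,12],[85,110,12]])/1e3
ps=np.array([S(77,480),S(607,510),S(620,295),S(143,270)])
pt=np.array([T(240,520),T(547,250),T(340,28),T(42,288)])
def f(j,w=(1,1)): return np.r_[w[0]*(proj("scene",j2w(j,C))-ps).ravel(),w[1]*(proj("top",j2w(j,C))-pt).ravel()]
for w in((1,1),(1,0),(0,1)):
    r=least_squares(f,[.5,.15,.8],args=(w,));print(r.x,np.round(r.fun,1))
jig=least_squares(f,[.5,.15,.8]).x; np.save("jig.npy",jig)
print("bolt",tri(S(406,227),T(352,254),jig)); print("cam",tri(S(226,105),T(167,285),jig))
hin=np.array([[0,0,0]])
for n,g,o in(("scene",S,(250,175)),("top",T,(275,170))):
    for p in ([-30,0,47],[-82,45,47],[-50,45,47]):
        u=proj(n,j2w(jig,np.array(p)/1e3))[0];print(n,p,np.round((u-o+.5)*6))
E
```

```text
[0.52612602 0.12641436 0.72665628] [-1.2 -0.6  0.6 -0.6  0.2 -0.9 -0.8 -0.7  1.2  0.5  0.6  0.7  0.7 -0.9
 -0.2 -0.5]
[0.52489414 0.1239157  0.72363875] [-1.  -0.1  0.9  0.1  0.7 -0.3 -0.5 -0.3  0.   0.   0.   0.   0.  -0.
  0.  -0. ]
[0.52608589 0.12824515 0.72934702] [-0.  -0.   0.  -0.  -0.  -0.  -0.  -0.   0.7  0.6  0.   0.6  0.  -0.9
 -0.8 -0.3]
bolt (array([-0.01510485, -0.02065988,  0.09662818]), array([-0.16,  0.02,  0.13, -0.15]))
cam (array([0.03292525, 0.06031105, 0.12405803]), array([-0.31,  0.02,  0.23, -0.28]))
scene [-30, 0, 47] [352. 347.]
scene [-82, 45, 47] [227. 410.]
scene [-50, 45, 47] [238. 367.]
top [-30, 0, 47] [337. 308.]
top [-82, 45, 47] [338. 440.]
top [-50, 45, 47] [298. 393.]
```

```bash
cat >> h.py <<'E'
def quat(th): b=(th+np.pi/2)/2; return [0,np.cos(b),np.sin(b),0]
jig=np.load("jig.npy") if __import__("os").path.exists("jig.npy") else None
def W(x,y,z): return j2w(jig,np.array([x,y,z])/1e3)[0]   # jig mm -> world
def best(ths,pts):
    out=[]
    for th in ths:
        q=[inverse_kinematics(W(*p),quat(th)) for p in pts]
        out.append((th,[None if v is None else np.round(v,2).tolist() for v in q]))
    return out
E
python3 - <<'E'
from h import *
a=jig[2]
for o in best([a+np.pi/2,a-np.pi/2],[(-15,-21,170),(-15,-21,79),(-30,24,80),(-82,24,28)]):print(*o,sep="\n")
for o in best([a,a+np.pi,a-np.pi],[(33,60,170),(33,60,106),(33,-29,45)]):print(*o,sep="\n")
print("monitor low corners (jig m)",tri((247,148),(212,192),jig),tri((434,153),(357,14),jig))
E
```

```text
2.297452603077547
[[0.17, 0.37, 1.86, -0.0, 0.91, -2.13], [0.17, 0.51, 1.91, -0.0, 0.72, -2.13], [0.23, 0.47, 1.98, -0.0, 0.69, -2.07], [0.17, 0.53, 2.09, -0.0, 0.52, -2.13]]
-0.8441400505122463
[[0.17, 0.37, 1.86, -0.0, 0.91, 1.01], [0.17, 0.51, 1.91, -0.0, 0.72, 1.01], [0.23, 0.47, 1.98, -0.0, 0.69, 1.07], [0.17, 0.53, 2.09, -0.0, 0.52, 1.02]]
0.7266562762826503
[[0.34, 0.38, 1.85, -0.0, 0.92, -0.39], [0.34, 0.48, 1.88, -0.0, 0.79, -0.39], [0.2, 0.62, 1.81, -0.0, 0.71, -0.53]]
3.8682489298724434
[None, None, None]
-2.414936377307143
[None, None, None]
monitor low corners (jig m) (array([0.26096533, 0.21201638, 0.14473659]), array([-0.39,  0.  ,  0.23, -0.3 ])) (array([ 0.40709257, -0.42244074,  0.1209449 ]), array([ 21.97,  -7.8 , -16.97,  15.63]))
```

Run:
```python
from h import *
q=quat(jig[2]-np.pi/2)
move_pose(W(-15,-21,190),q)
movel(W(-15,-21,79))
command_gripper(0.45); command_gripper(0.0)
print(get_time(),get_grip_width()*88,get_finger_force(),get_ft_force())
im=read_camera("scene")[120:270,230:390];cv2.imwrite("pics/s2.png",cv2.resize(im[:,:,::-1],None,fx=4,fy=4,interpolation=2))
```

```text
4.575 15.986683978049461 30.00002682209015 [-0.69604142  0.38773102 -0.24147441]
```

View pics/s2.png

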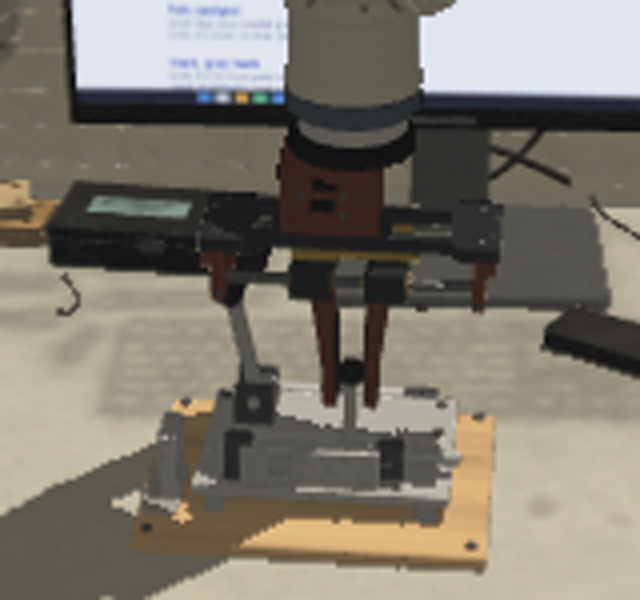

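Run:
```python
from h import *
def J(): p=get_tcp_pos(); c,s=np.cos(jig[2]),np.sin(jig[2]); d=p[:2]-jig[:2]; return np.round(1e3*np.array([c*d[0]+s*d[1],-s*d[0]+c*d[1],p[2]]),1)
p0=J(); print(p0)
r=movel(W(p0[0],p0[1]+58,p0[2]),v=0.05,until_force=12)
print(r,J(),get_ft_force(),get_grip_width()*88,get_time())
```

```text
[-15.  -20.9  79. ]
True [-14.4  21.2  79.1] [ 5.82167339 -7.3602302   0.2464596 ] 16.40494228477651 5.4583
```

```bash
sed -i '$a def J():\n    p=get_tcp_pos(); c,s=np.cos(jig[2]),np.sin(jig[2]); d=p[:2]-jig[:2]; return np.round(1e3*np.array([c*d[0]+s*d[1],-s*d[0]+c*d[1],p[2]]),1)' h.py
python3 - <<'E'
from h import *
p0=J()
r=movel(W(p0[0],p0[1]+8,p0[2]),v=0.02,until_force=12)
print(r,J(),get_ft_force(),get_grip_width()*88,get_time())
im=read_camera("scene")[120:270,230:390];cv2.imwrite("pics/s3.png",cv2.resize(im[:,:,::-1],None,fx=5,fy=4,interpolation=2)[:600,:800])
E
```

```text
True [-13.9  21.2  79.1] [ 6.31724439 -6.39072032 -2.0203455 ] 16.118101468242227 5.725
```

View pics/s3.png

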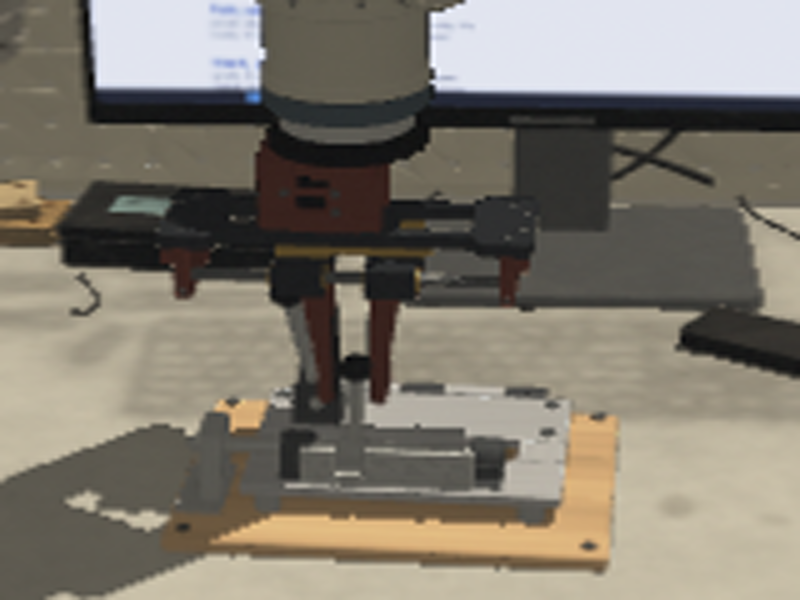

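Run:
```python
from h import *
y=J()[1]+0.3
for a in np.r_[np.arange(-.1,1.5,.2),1.5,1.6]:
    movel(W(-30-52*np.sin(a),y,47+52*np.cos(a)-17.8),v=0.06)
    f=get_ft_force(); print(round(a,2),J(),np.round(f,1),round(get_grip_width()*88,1))
    if np.linalg.norm(f)>35: break
print(get_time())
im=read_camera("scene")[120:270,230:390];cv2.imwrite("pics/s4.png",cv2.resize(im[:,:,::-1],None,fx=5,fy=4,interpolation=2)[:600,:800])
```

```text
-0.1 [-24.1  20.8  81.4] [ 5.5 -5.2 -1. ] 16.0
0.1 [-34.1  20.8  81.6] [ 4.4 -6.   1.1] 16.3
0.3 [-44.5  20.8  79.5] [ 5.2 -5.   1.5] 16.0
0.5 [-54.1  20.9  75.2] [ 6.  -5.2 -1. ] 16.2
0.7 [-62.6  20.8  69.3] [ 5.4 -5.4 -1.4] 16.1
0.9 [-69.9  20.8  61.8] [ 6.  -5.  -1.4] 16.4
1.1 [-75.6  20.9  53. ] [ 5.1 -4.9  0.7] 16.1
1.3 [-79.4  20.9  43.3] [ 4.7 -6.  -0.2] 16.3
1.5 [-81.4  21.   33. ] [ 4.3 -5.5  0.6] 16.4
1.6 [-81.4  21.   27.9] [ 5.  -6.6  0.8] 16.0
8.9583
```

View pics/s4.png

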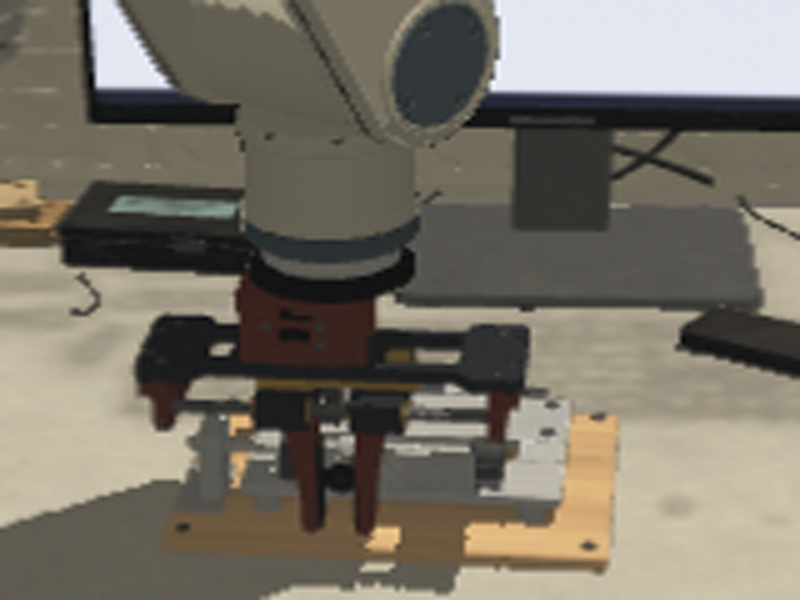

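Run:
```python
from h import *
command_gripper(0.42)
p=J(); movel(W(p[0],p[1],130)); 
command_gripper(0.7)
move_pose(W(33,60.3,200),quat(jig[2]))
im=read_camera("scene"); cv2.imwrite("pics/s5.png",cv2.resize(im[120:270,230:390,::-1],None,fx=5,fy=4,interpolation=2))
movel(W(33,60.3,109),v=.1,until_force=8)
print(J()); command_gripper(0.0)
print(get_time(),get_grip_width()*88,get_finger_force(),get_ft_force())
im=read_camera("scene"); cv2.imwrite("pics/s6.png",cv2.resize(im[120:270,230:390,::-1],None,fx=5,fy=4,interpolation=2))
a=cv2.imread("pics/s5.png");b=cv2.imread("pics/s6.png");cv2.imwrite("pics/s56.png",np.hstack([cv2.resize(v,(400,375)) for v in(a,b)]))
```

```text
[ 33.4  60.1 109.5]
14.075 17.936718506088432 29.998949468135834 [ 3.51588449  3.70269789 -3.69242329]
```

View pics/s56.png

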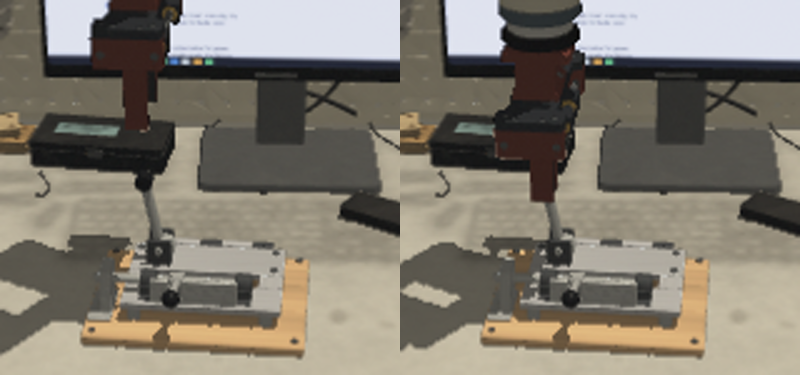

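Run:
```python
from h import *
p=J(); dz=p[2]-(52+75*np.cos(.2))
for t in np.r_[np.arange(.2,1.6,.2),1.55,1.68]:
    a=t-.2
    movel(W(34,45.4-75*np.sin(a),52+75*np.cos(a)+dz),v=0.06)
    f=get_ft_force(); print(round(t,2),J(),np.round(f,1),round(get_grip_width()*88,1))
    if np.linalg.norm(f)>45: break
print(get_time())
im=read_camera("scene")[120:270,230:390];cv2.imwrite("pics/s7.png",cv2.resize(im[:,:,::-1],None,fx=5,fy=4,interpolation=2))
```

```text
0.2 [ 34.7  46.  110.8] [-0.3  5.5 -0.6] 17.9
0.4 [ 34.7  31.  109.6] [-0.5  4.4  3.6] 17.7
0.6 [ 34.8  16.1 105.6] [-2.1  1.5  6.5] 18.0
0.8 [34.8  2.3 98.8] [-1.1 -0.4 10.4] 17.8
1.0 [ 34.9 -10.   89.3] [ 0.3 -4.1 11.7] 17.4
1.2 [ 34.9 -19.9  77.6] [ 1.7 -7.9 10.1] 17.6
1.4 [ 34.9 -27.2  64.1] [ 4.3 -9.7  8.1] 17.7
1.55 [ 34.9 -30.8  53.2] [  5.7 -10.8   6.5] 17.6
1.68 [ 34.9 -32.4  43.4] [  5.6 -12.3   3.4] 17.8
17.5667
```

Run:
```python
from h import *
command_gripper(0.4); p=J(); movel(W(p[0],p[1],180)); print(get_time(),get_ft_force())
im=read_camera("scene")[170:270,240:370]; t=read_camera("top")[170:260,275:370]
cv2.imwrite("pics/s8.png",np.hstack([cv2.resize(v[:,:,::-1],(400,400),interpolation=2) for v in(im,t)]))
```

```text
19.1833 [ 0.73731811  0.90422355 -0.28795684]
```

View pics/s8.png

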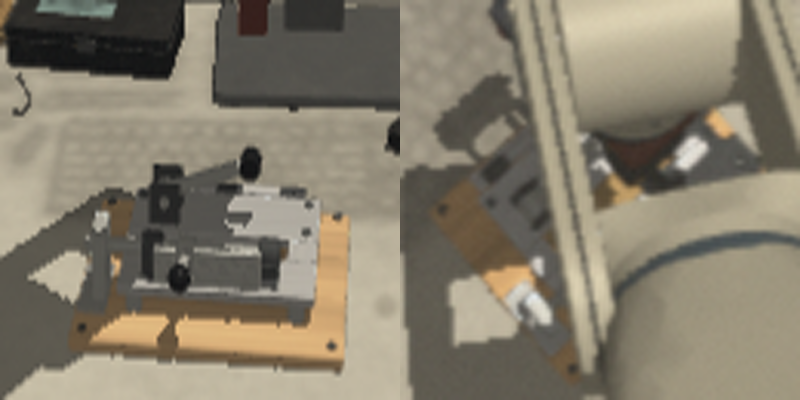

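Run:
```python
from h import *
for hy in(42,45.4):
  for t in(0,1.2,1.3,1.4,1.5,1.6,1.65):
    a=t-.2; print(hy,t,proj("scene",[W(34,hy-75*np.sin(a),52+75*np.cos(a))]),proj("scene",[W(34,hy,52)]))
```

```text
42 0 [[288.31868096 191.46276933]] [[294.62844392 216.83627576]]
42 1.2 [[318.94494887 204.30590856]] [[294.62844392 216.83627576]]
42 1.3 [[320.38394939 206.60344899]] [[294.62844392 216.83627576]]
42 1.4 [[321.55536021 208.99444375]] [[294.62844392 216.83627576]]
42 1.5 [[322.44880352 211.45328395]] [[294.62844392 216.83627576]]
42 1.6 [[323.0570633  213.95398669]] [[294.62844392 216.83627576]]
42 1.65 [[323.25285885 215.21189205]] [[294.62844392 216.83627576]]
45.4 0 [[286.98854541 191.40348798]] [[293.33011773 216.77214109]]
45.4 1.2 [[317.61568275 204.24400589]] [[293.33011773 216.77214109]]
45.4 1.3 [[319.05725051 206.54121288]] [[293.33011773 216.77214109]]
45.4 1.4 [[320.23150776 208.93187324]] [[293.33011773 216.77214109]]
45.4 1.5 [[321.12804107 211.39037937]] [[293.33011773 216.77214109]]
45.4 1.6 [[321.73959722 213.89074913]] [[293.33011773 216.77214109]]
45.4 1.65 [[321.93710644 215.14848854]] [[293.33011773 216.77214109]]
```

Run:
```python
from h import *
command_gripper(0.0)
p=J(); print(p); movel(W(34,-30,100),v=.15)
r=movel(W(34,-30,62),v=.03,until_force=4); print(r,J(),get_ft_force())
r=movel(W(34,-30,62),v=.03,until_force=12); print(r,J(),get_ft_force())
movel(W(34,-30,110)); print(get_ft_force(),get_time())
r=movel(W(34,-30,62),v=.03,until_force=4); print(r,J(),get_ft_force())
movel(W(34,-30,200))
im=read_camera("scene")[170:270,240:370]
cv2.imwrite("pics/s9.png",cv2.resize(im[:,:,::-1],(780,600),interpolation=2))
```

```text
[ 34. -29. 180.]
True [ 34.  -30.1  69.7] [-2.38073545 -0.59788923  8.74807555]
True [ 34.2 -30.3  68.8] [-4.57386099 -1.80705847 18.5555223 ]
[ 0.00715203 -0.79812628  0.00584831] 22.2333
True [ 34.  -30.1  69.8] [-1.4603903  -0.36315876  7.51476492]
```

View pics/s9.png

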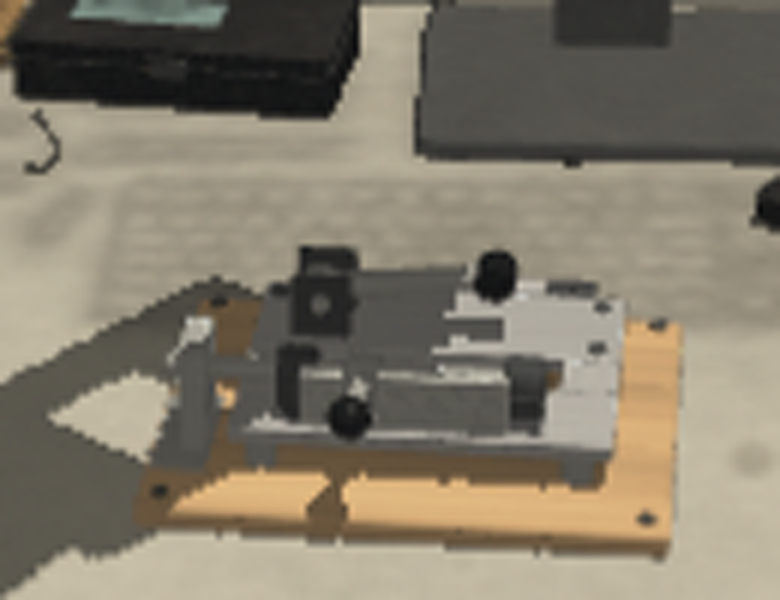

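Run:
```python
from h import *
for a in(1.3,1.4,1.57): print(a,proj("scene",[W(-30-52*np.sin(a),21,47+52*np.cos(a))]))
print(get_time(),job_done())
```

```text
1.3 [[297.27144131 238.0248934 ]]
1.4 [[297.24399003 240.06716523]]
1.57 [[297.25832168 243.31906663]]
the job is handed in; nothing more can be done
24.5167 None
```

I slid the bolt home, turned its handle down, pressed the cam lever closed and handed the job in at 24.5 s, but my last picture reading puts the handle at only about 1.4 rad, close to the 1.35 rad limit. The gripper carried the knob to the level position. The lever's height (about 70 mm at the knob top) matches fully closed, and I saw nothing lying round the jig move.

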